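# Draw a mould-frame end board tight with its cam lock

### The job

Take the flat-bladed screwdriver from its stand and turn the cam disc in the base board clockwise, so that it catches the bolt and draws the loose end board up firmly against the two stop screws, gently and without overtightening. Feel for the stop: the stop screws are set differently every time. Then stand the screwdriver back in its stand, leaving the joint tight and the cup, jar and glass where they are.

Things in the scene. Friction and masses are not known exactly. Their poses are not given: they have to be found in the camera images.
- base_board: Plywood base board of a plaster-mould frame, fixed to the bench: 180 x 160 x 36 mm high. Origin on its underside, below the cam disc's axis; z up. Its end face is the plane x = -45 mm; the end board is drawn along +x. Two rubber-tipped brass stop screws stand out of that face at y = +-55 mm, 18 mm up, both by the same 2 to 5.5 mm (differs every time, not measured).
- cam_disc: Steel cam disc in the base board's top, inside a fixed steel ring (62 mm outside, 36 mm inside, 1.5 mm proud). Origin on its vertical turning axis at the top of its driver slot, 36 mm above the bench; z up. The slot is 20 mm long along the disc's own x, 5.5 mm wide along its y, 8 mm deep, closed at both ends. At the start the disc's yaw is 0.36 to 0.46 rad below the base board's.
- slot_floor (a point): Centre of the slot's floor, 8 mm below the disc's origin, turning with it. Clockwise from above (yaw falling) draws the bolt in, 5 mm per rad. Free turning takes 0.13 to 0.18 Nm; the board meets the stops after about 0.3 to 1.1 rad, then the torque climbs, some 0.3 rad more being enough: 0.26 to 0.32 Nm is firm, 0.4 Nm too much. The disc stays where it is left; its range ends 2.2 rad below the base board's yaw.
- end_board: Loose light-wood end board, 18 mm thick (x) x 160 mm (y) x 70 mm high, 0.6 kg, standing on the bench with its bolt already in the base board's bore. Origin at the centre of its underside; its inner face is its plane x = +9 mm. At the start that face is 6 to 7 mm from the base board's end face.
- driver_handle (a point): Middle of the screwdriver's square orange handle, 24 x 24 mm and 80 mm long (40 mm above and below this point), flats square to this point's x and y; z points from tip to handle. The whole tool weighs 0.12 kg. A 34 mm square black collar, 8 mm thick, lies under the handle.
- driver_tip (a point): Tip of the screwdriver's blade, 110 mm below the handle's middle. The blade is 16 mm wide along this point's x and 3.5 mm thick along its y; its last 3 mm are narrowed to 14 x 2.4 mm. Shank 12 mm diameter.
- stand_mouth (a point): Centre of the top of the square hole (21 x 21 mm, 70 mm deep) in the fixed wooden stand, 70 x 70 x 80 mm high. The screwdriver hangs in it upright, its collar's underside (62 mm above the tip) resting on the stand's top.
- beaker: Grey-brown clay cup, 78 mm wide, 84 mm high; origin at its underside. Leave alone.
- teal_jar: Glaze jar with teal label and lid, 62 mm wide, 73 mm high; origin at its underside. Leave alone.
- short_glass: Short clear glass, 75 mm wide, 77 mm high; origin at its underside. Leave alone.
There are look-alikes about, which are no part of the job. Of the things that look like the part that bears driver_handle, the largest one is meant.

How it is judged:
On the way, in this order (a step that is already met when the one before it is completed fails the run):
1. the blade is seated in the cam disc's slot (z of driver_tip in the frame of cam_disc below -0.004 m and horizontal distance between driver_tip and cam_disc below 0.004 m), for 0.2 s.
2. with the blade in the slot, the cam pulls the end board tight (over 15 N on the bolt) (all of step 1 and contact force between cam_disc and end_board above 15 N), for 0.2 s.
At the end, for the whole second after the job is handed in: The cam still pulls on the bolt with more than 12 N, the end board stands upright (within 0.06 rad), and the screwdriver stands at rest in its stand: tip more than 55 mm below the mouth, within 12 mm of its centre, upright within 0.12 rad (contact force between cam_disc and end_board above 12 N and z of driver_tip in the frame of stand_mouth below -0.055 m and horizontal distance between driver_tip and stand_mouth below 0.012 m and angle between driver_tip's own z axis and vertical below 0.12 rad and linear speed of driver below 0.02 m/s and angle between end_board's own z axis and vertical below 0.06 rad); the robot touches nothing.
It fails at once if the joint is overtightened (over 45 N between cam and bolt) (contact force between cam_disc and end_board above 45 N).
It fails at once if the blade is rammed or forced on the disc (over 150 N) (contact force between driver and cam_disc above 150 N).
It fails at once if the beaker is moved more than 15 mm (distance of beaker from where it was at the start of the episode above 0.015 m).
It fails at once if the teal jar is moved more than 15 mm (distance of teal_jar from where it was at the start of the episode above 0.015 m).
It fails at once if the short glass is moved more than 15 mm (distance of short_glass from where it was at the start of the episode above 0.015 m).
It also fails if it takes over 72 s, if anything falls off the work surface, if the arm or the gripper's body presses on something with over 40 N, if the wrist force passes 120 N, or if a joint passes its speed limit or range.

### The arm

A 7-joint arm with a two-finger parallel gripper is mounted at the origin on the work surface; the furniture and walls round the work are solid. World frame = base frame: x ahead of the robot, y to its left, z up, the work surface at z = 0. Lengths are in m, angles in rad, forces in N, time in s.
With the tool pointing down it reaches from about 0.4 to 0.85 m from the base axis. Payload 4.5 kg.
Tool frame: the origin (TCP) lies on the centre line of the jaws, within the pads' length; the fingertips stand 14 mm ahead of it and the grasp point (between the pads) lies 5 mm behind it (r.tcp_to_tips is the z of the fingertips in the tool frame, in m); z points along the fingers, y is the direction in which the jaws open and shut (so a half turn about z gives the same grasp; the last joint's range is limited). The gripper opens to 88 mm and grips with 3 to 60 N. Pads are 18 mm wide; open, the fingers measure 123 mm over their backs; the gripper's body (75 mm by 187 mm) begins 45 mm behind the grasp point.
Start: joints at [-1.082, 0.689, -0.195, 1.565, 0.157, 0.902, -0.215], TCP at [0.275, 0.561, 0.253] pointing down, gripper open.
Joint ranges: [-3.01, 3.01], [-0.46, 2.08], [-1.47, 1.51], [0.13, 2.56], [-1, 4.14], [0.04, 2.09], [-2.66, 2.66]. Speed limits (rad/s): [2.57, 2.57, 3.14, 3.14, 3.14, 3.14, 3.14].

### API

Orientations are given as a unit quaternion [x, y, z, w].
In Python, from plant import r, viewer gives the robot as it stands.
- The arm moves only by the shell command python3 -m inch 'ROWS' [FORCE]. ROWS is JSON, a list of rows, each a list of 3 entries, a list of its own where there are three numbers: the closure, from 0 (fully open) to 1 (shut), then the shift along the tool's x, y, z in cm, then the turn about the tool's z in degrees. In form: [[fingers, [x, y, z], yaw], ...]. A call has 1 to 20 rows; each row is the pose to reach, as a shift and turn from the pose commanded when the call began, along the tool's axes at that moment; what a row does not reach only later rows make up. A row lasts 1/10 s, in which the tool goes at most 50 mm and 8.59 degrees, less where a joint would pass 70% of its speed; a pose out of reach is approached as far as the arm can. A call with a gripper value outside its range is refused whole. The fingers move at their own pace and stop on an object; FORCE is the grip in N (left out, the last holds). Time passes only in rows, so rows that repeat a pose let the fingers close. It gives the time, the measured TCP pose, the force and the opening at its end, in the units of the state.
- r.get_state(): the state, without advancing time (a new reading comes with each control period).
- viewer.snapshot(name): name is "scene" or "top" or "wrist"; returns the picture (420x560x3 uint8, red, green, blue); there is no depth.
- viewer.camera_params(name): a dict with "intrinsics" (3x3 intrinsics, pixels), "k1" (the pictures are not rectified: a ray, as slopes to the right and down, at radius r is drawn at 1 + k1 r^2 times it, then the intrinsics apply), "world_to_cam" (4x4, takes a point from world to camera coordinates). Camera axes: x right, y up, looking along -z (the intrinsics and any distortion apply to the point x, -y, -z); pixel columns grow to the right and rows downward; lengths in m; the calibration is good to about 2 mm. A picture is of the moment at which its call begins: read the wrist's pose just before it. camera_params takes no time and is no camera call; for the wrist camera it gives the pose at the moment of the call.
- r.finish_job(): hands the job in, once; it reports no verdict.
Trained networks look in the newest picture that a camera, given by its name, has taken for a name from the list of things; names that differ only in an ending like _2 or _b are one class to them, and where a whole thing is asked for, a point or a joint stands for the part that bears it (a point fixed in the world has none). Each returns a list of dicts, best first, with "p" (0 to 1); they miss things now and then, are a little off and sometimes report something else, mostly with a low value. They report only what shows in the picture. A call takes as long as a camera call. They do not tell look-alikes from the thing itself.
- viewer.outline_of(camera, name): "pixels" (420x560 bool, what is visible of it) and "bbox" ([left, top, width, height] in pixels, round what is visible of it).
The state is a dict: "clock": time; "q": joint angles; "qd": joint speeds; "joint_torque": joint torques, N m; "tool_pos": TCP position; "eef_rot": TCP orientation; "contact_force": force on the tool from outside, world axes, zero at the start; "moment": the same for the moment, N m; "opening": opening from 0.0 (shut) to 1.0 (fully open).
Only numpy, scipy, OpenCV 4.12 (cv2) and the standard library are available. Lean on these libraries where they do the work, as an engineer would, in place of code of your own. Each camera call takes 0.05 s, during which the arm holds its last target.

## Working session

There is one attempt and no reset: what is moved stays moved. The work goes in short steps, Python scripts to look and compute and a shell command to move; the robot and the scene stay as the last step left them, time stands still between calls to the robot, and variables do not carry over. Pictures are saved under pics/ and viewed, and the job is handed in when it is done.

```bash
ls; mkdir -p pics; python3 - <<'E'
from plant import r, viewer
import cv2
s=r.get_state()
for k in s: print(k,s[k])
print(r.tcp_to_tips)
for n in ["scene","top","wrist"]:
    im=viewer.snapshot(n); cv2.imwrite(f"pics/{n}0.png",cv2.cvtColor(im,cv2.COLOR_RGB2BGR))
    p=viewer.camera_params(n); print(n,p)
E
```

```text
pics
clock 0.0
q [-1.0822018   0.68998654 -0.19451352  1.56632435  0.15733327  0.90250887
 -0.21508705]
qd [ 2.09749104e-05 -4.24446533e-04 -4.85835677e-04 -6.08853211e-04
 -7.48112520e-04 -1.63287636e-04  6.40279552e-04]
joint_torque [ 4.81215156e-04 -5.27558863e+01 -1.26635112e+00 -1.53428596e+01
 -5.25837159e-02  6.71076647e-03  1.70636367e-04]
tool_pos [0.27433565 0.56090559 0.25191366]
eef_rot [ 2.25386337e-01  9.74269039e-01 -9.06970635e-04 -1.28004649e-04]
contact_force [ 0.22483878  0.09596714 -0.53496778]
moment [ 0.00148396 -0.04557972  0.02484119]
opening 0.9982309972721868
0.014
scene {'intrinsics': array([[381.6255594 ,   0.        , 277.53541885],
       [  0.        , 381.6255594 , 213.90735261],
       [  0.        ,   0.        ,   1.        ]]), 'k1': 0.029432879988653876, 'world_to_cam': array([[ 0.66210536, -0.74940882, -0.00170717, -0.36043157],
       [ 0.31858961,  0.27941168,  0.90577579, -0.29877699],
       [-0.67831936, -0.60026289,  0.42375383, -0.875297  ],
       [ 0.        ,  0.        ,  0.        ,  1.        ]])}
top {'intrinsics': array([[545.75307
[... 289 characters left out ...]
-0.57876487],
       [-0.11036205,  0.00604089,  0.99387309, -1.63565335],
       [ 0.        ,  0.        ,  0.        ,  1.        ]])}
wrist {'intrinsics': array([[312.27295463,   0.        , 274.78915943],
       [  0.        , 312.27295463, 207.80691083],
       [  0.        ,   0.        ,   1.        ]]), 'k1': -0.016014829088343473, 'world_to_cam': array([[ 4.39453192e-01,  8.98265451e-01,  2.65400335e-04,
        -6.23476571e-01],
       [-8.55538101e-01,  4.18639942e-01, -3.04622975e-01,
         4.21902106e-02],
       [-2.73743402e-01,  1.33640479e-01,  9.52472977e-01,
        -3.89503669e-01],
       [ 0.00000000e+00,  0.00000000e+00,  0.00000000e+00,
         1.00000000e+00]])}
```

View pics/scene0.png

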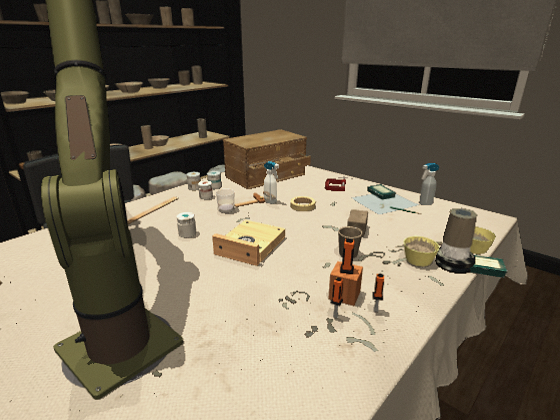

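View pics/top0.png

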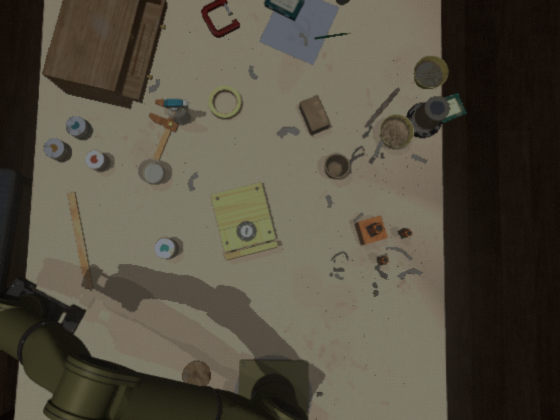

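View pics/wrist0.png

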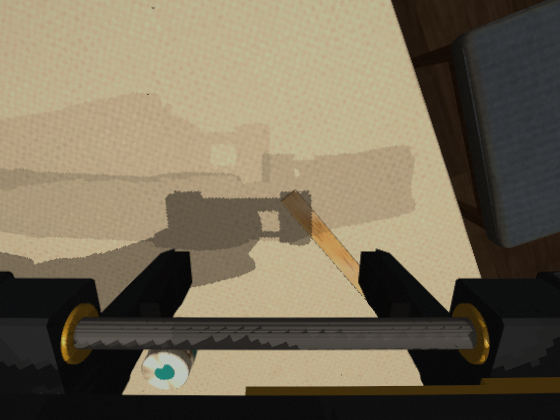

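The screwdriver candidates in the scene view are the large one at (348,260) standing in the orange stand, and two small ones at (337,293) and (380,288). The large one fits "largest". I'll measure it and confirm with a crop.

```bash
cat > h.py <<'E'
import numpy as np, cv2
from plant import r, viewer
def cp(n):
    p=viewer.camera_params(n); return p['intrinsics'],p['k1'],p['world_to_cam']
def proj(P,c):
    K,k1,T=c; P=np.atleast_2d(P); X=(T[:3,:3]@P.T).T+T[:3,3]
    s=np.c_[X[:,0]/-X[:,2],-X[:,1]/-X[:,2]]; s=s*(1+k1*(s**2).sum(1))[:,None]
    return s*[K[0,0],K[1,1]]+[K[0,2],K[1,2]]
def unproj(uv,z,c):
    K,k1,T=c; uv=np.atleast_2d(uv).astype(float); d=(uv-[K[0,2],K[1,2]])/[K[0,0],K[1,1]]
    s=d.copy()
    for _ in range(10): s=d/(1+k1*(s**2).sum(1))[:,None]
    D=(T[:3,:3].T@np.c_[s[:,0],-s[:,1],-np.ones(len(s))].T).T; C=-T[:3,:3].T@T[:3,3]
    t=(z-C[2])/D[:,2]; return C+D*t[:,None]
def save(im,n,box=None,f=1):
    im=cv2.cvtColor(im,cv2.COLOR_RGB2BGR)
    if box: a,b,c,d=box; im=im[b:d,a:c]
    if f!=1: im=cv2.resize(im,None,fx=f,fy=f,interpolation=cv2.INTER_CUBIC)
    cv2.imwrite('pics/'+n,im)
E
python3 - <<'E'
from h import *
im=viewer.snapshot('top'); c=cp('top')
save(im,'topA.png',(190,140,430,290),3.3)
for n in ['driver_handle','cam_disc','base_board','end_board','beaker','teal_jar','short_glass']:
    for o in viewer.outline_of('top',n)[:4]:
        m=o['pixels']; ys,xs=np.nonzero(m)
        print(n,round(o['p'],2),o['bbox'],m.sum(),xs.mean().round(1),ys.mean().round(1),unproj([xs.mean(),ys.mean()],{'cam_disc':.036,'base_board':.036,'driver_handle':.19}.get(n,.07),c).round(4))
im=viewer.snapshot('scene')
save(im,'sceneA.png',(200,200,400,340),4)
E
```

```text
driver_handle 0.65 [369.6, 221.8, 15.9, 15.4] 157 374.5 228.8 [[ 0.4881 -0.2674  0.19  ]]
driver_handle 0.45 [379.7, 255.4, 6.5, 11.4] 96 382.0 258.5 [[ 0.4074 -0.2879  0.19  ]]
cam_disc 0.57 [240.9, 222.5, 12.8, 15.0] 95 245.8 230.6 [[0.4841 0.0929 0.036 ]]
base_board 0.98 [212.5, 183.5, 62.4, 68.8] 3078 242.2 217.1 [[0.5247 0.1048 0.036 ]]
base_board 0.25 [324.7, 155.8, 25.4, 23.7] 553 336.0 165.6 [[ 0.6893 -0.1787  0.036 ]]
end_board 0.9 [221.3, 242.5, 54.8, 15.7] 270 253.8 249.4 [[0.4272 0.0662 0.07  ]]
beaker 0.66 [324.9, 154.8, 23.3, 23.8] 479 336.1 165.4 [[ 0.6838 -0.175   0.07  ]]
teal_jar 0.82 [152.6, 238.7, 26.0, 20.9] 389 165.9 248.5 [[0.4247 0.3249 0.07  ]]
short_glass 0.81 [138.6, 159.7, 24.1, 25.2] 523 150.5 171.2 [[0.6539 0.3806 0.07  ]]
```

View pics/topA.png

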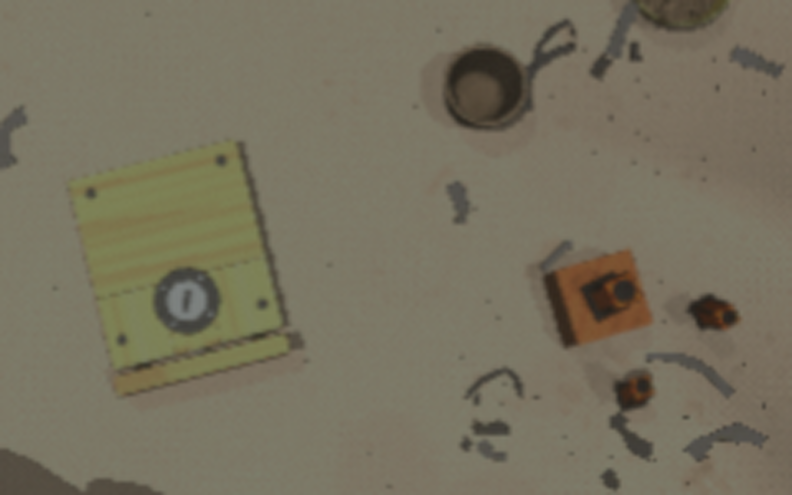

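View pics/sceneA.png

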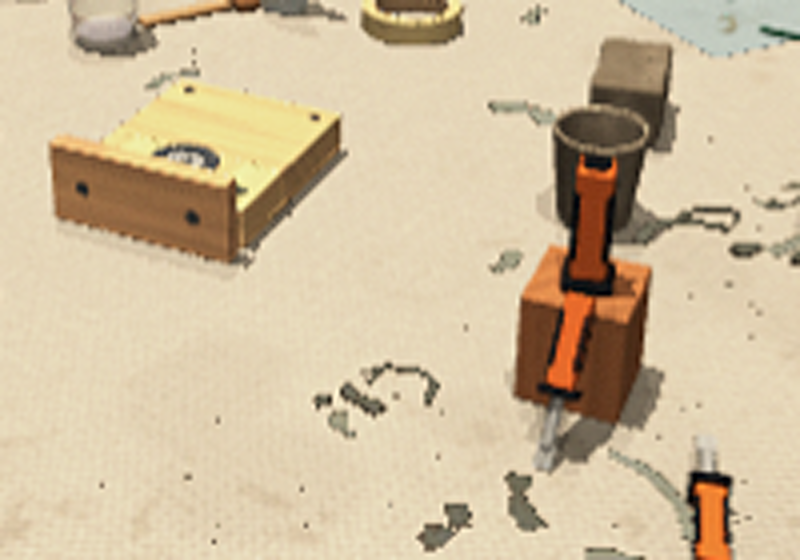

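```bash
cat >> h.py <<'E'
from scipy.spatial.transform import Rotation as Ro
def toolyaw(s):
    R=Ro.from_quat(s['eef_rot']).as_matrix(); return np.degrees(np.arctan2(R[1,0],R[0,0])),R
def plan(pos,yaw):
    s=r.get_state(); y,R=toolyaw(s); d=R.T@(np.array(pos)-s['tool_pos'])*100
    t=-((yaw-y+180)%360-180); print('shift cm',d.round(2),'turn deg',round(t,1),'from',s['tool_pos'].round(4),round(y,2),'q7',round(s['q'][6],2),'t',round(s['clock'],2))
E
python3 - <<'E'
from h import *
s=r.get_state(); y,R=toolyaw(s); T=cp('wrist')[2]; C=-T[:3,:3].T@T[:3,3]
print('cam in tool',R.T@(C-s['tool_pos']),'view',R.T@(-T[2,:3]),'y',y)
plan([0.42,-0.2,0.30],61)
plan([0.52,0.25,0.30],100)
c=cp('top')
cor=np.array([(557,268),(630,250),(651,322),(575,347)])/3.3+[190,140]
print(unproj(cor,.08,c).round(4))
E
```

```text
cam in tool [ 0.07834766 -0.00134562 -0.13190126] view [-0.30456671  0.00146077  0.95248989] y 153.94232541212637
shift cm [-46.52 -62.02  -4.73] turn deg 92.9 from [0.2745 0.5615 0.2528] 153.94 q7 -0.22 t 0.6
shift cm [-35.74 -17.2   -4.73] turn deg 53.9 from [0.2745 0.5615 0.2528] 153.94 q7 -0.22 t 0.6
[[ 0.5164 -0.2422  0.08  ]
 [ 0.534  -0.3075  0.08  ]
 [ 0.47   -0.326   0.08  ]
 [ 0.4463 -0.2584  0.08  ]]
```

```bash
python3 -m inch '[[0,[-4,-2,-1],6],[0,[-9,-4,-2],13],[0,[-13,-6,-3],20],[0,[-18,-8.5,-3.5],27],[0,[-22,-11,-4],34],[0,[-27,-13,-4.7],40],[0,[-31,-15,-4.7],47],[0,[-35.7,-17.2,-4.7],50],[0,[-35.7,-17.2,-4.7],50],[0,[-35.7,-17.2,-4.7],50]]'; python3 - <<'E'
from h import *
plan([0.49,-0.30,0.30],104)
E
```

```text
clock: 1.6
tool_pos: [0.5207, 0.2483, 0.2997]
eef_rot: [0.618, 0.787, -0.0, 0.0]
contact_force: [-0.1, 0.5, 0.3]
opening: 1.001
shift cm [-5.254e+01 -1.600e+01 -1.000e-02] turn deg -0.3 from [0.5207 0.2483 0.2997] 103.73 q7 -0.27 t 1.6
```

```bash
python3 -m inch '[[0,[-4,-1,0],0],[0,[-8.5,-2.5,0],0],[0,[-13,-4,0],0],[0,[-17.5,-5.5,0],0],[0,[-22,-7,0],0],[0,[-26.5,-8.5,0],0],[0,[-31,-10,0],0],[0,[-35.5,-11.5,0],0],[0,[-40,-13,0],0],[0,[-44.5,-14,0],0],[0,[-49,-15,0],0],[0,[-52.5,-16,0],0],[0,[-52.5,-16,0],0],[0,[-52.5,-16,0],0]]'; python3 - <<'E'
from h import *
plan([0.49,-0.30,0.30],104)
im=viewer.snapshot('wrist'); save(im,'w1.png')
im=viewer.snapshot('scene'); save(im,'s1.png')
E
```

```text
clock: 3.0
tool_pos: [0.4916, -0.2962, 0.2994]
eef_rot: [0.615, 0.788, 0.001, -0.0]
contact_force: [0.3, -0.4, -0.2]
opening: 1.002
shift cm [-0.33 -0.25 -0.06] turn deg 0.0 from [ 0.4916 -0.2962  0.2994] 104.04 q7 0.72 t 3.0
```

View pics/w1.png

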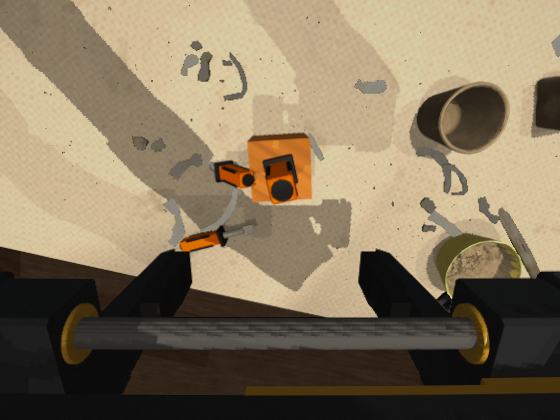

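View pics/s1.png

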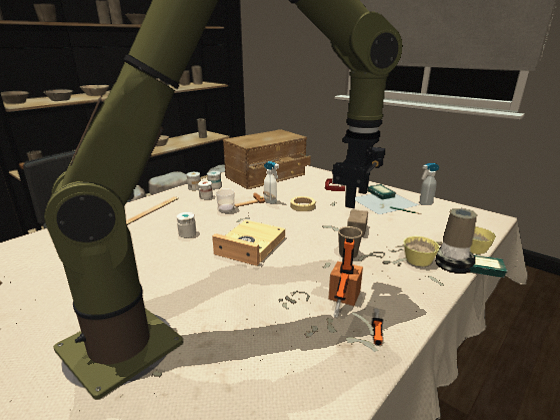

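View crop.

```bash
python3 - <<'E'
from h import *
im=cv2.imread('pics/w1.png'); cv2.imwrite('pics/w1c.png',cv2.resize(im[110:270,150:350],None,fx=3.75,fy=3.75,interpolation=cv2.INTER_CUBIC))
im=cv2.imread('pics/s1.png'); cv2.imwrite('pics/s1c.png',cv2.resize(im[220:350,300:420],None,fx=4.5,fy=4.5,interpolation=cv2.INTER_CUBIC))
E
```

```text
(no output)
```

View pics/w1c.png

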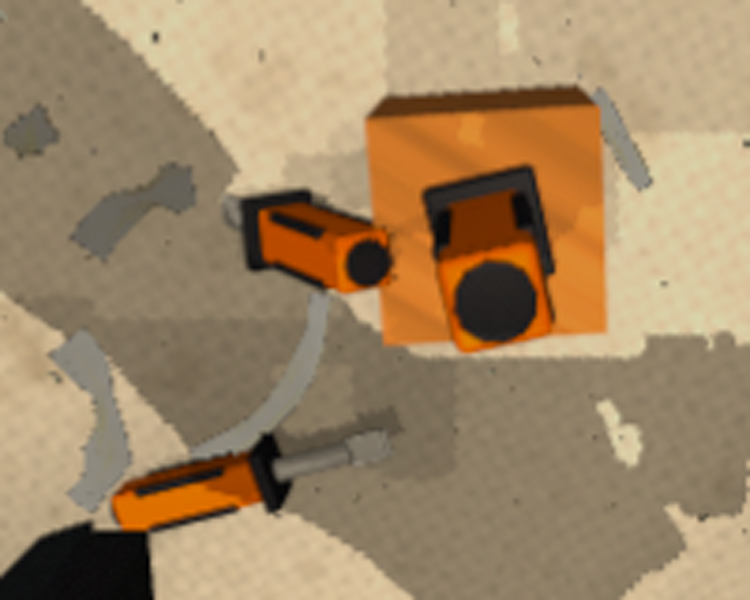

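View pics/s1c.png

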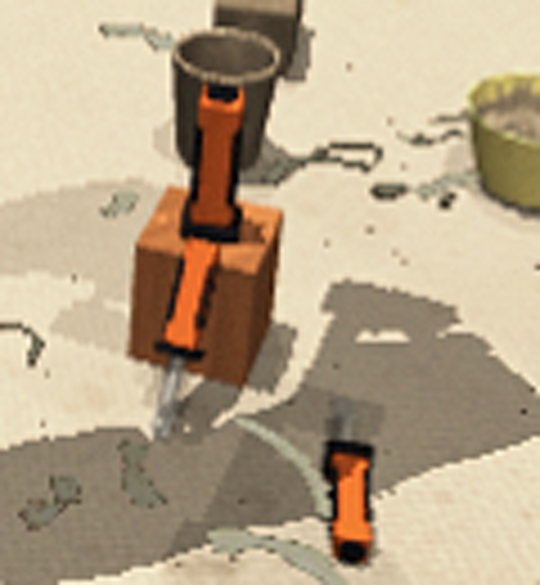

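```bash
cat >> h.py <<'E'
from scipy.optimize import least_squares
def fit_handle(px_top,px_col,c,x0,zt=.168,zc=.088):
    sq=np.array([(-1,-1),(1,-1),(1,1),(-1,1)])
    def f(p):
        Rz=np.array([[np.cos(p[2]),-np.sin(p[2])],[np.sin(p[2]),np.cos(p[2])]])
        out=[]
        for px,h,z in((px_top,.012,zt),(px_col,.017,zc)):
            for u,cor in px:
                P=np.r_[Rz@(sq[cor]*h)+p[:2],z]; out+=list(proj(P,c)[0]-u)
        return out
    o=least_squares(f,x0,loss='soft_l1'); return o.x,np.reshape(f(o.x),(-1,2)).round(1)
E
python3 - <<'E'
from h import *
c=cp('wrist'); g=lambda a:np.array(a)/3.75+[150,110]
# image right~handle x (yaw~28), image up~handle y
top=[(g((462,352)),0),(g((553,328)),1),(g((533,243)),2),(g((440,265)),3)]
col=[(g((425,190)),3),(g((532,166)),2),(g((553,272)),1)]
x,res=fit_handle(top,col,c,[.49,-.28,.4]); print(x,np.degrees(x[2]),res)
print(unproj([g((368,118)),g((600,103)),g((606,332)),g((385,345))],.08,c).round(4))
plan([x[0],x[1],.25],np.degrees(x[2])+180)
ct=cp('top'); print(unproj([[374.5,228.8]],.15,ct))
E
```

```text
[ 0.49579615 -0.28296041  0.48268995] 27.65609677097241 [[-1.   1.7]
 [ 1.3  2. ]
 [ 0.7 -1.5]
 [-1.7 -1. ]
 [-1.3  0.1]
 [ 0.3 -0.7]
 [ 1.2  0.5]]
[[ 0.4529 -0.26    0.08  ]
 [ 0.5182 -0.2391  0.08  ]
 [ 0.5394 -0.306   0.08  ]
 [ 0.4735 -0.3269  0.08  ]]
shift cm [1.04 0.66 4.96] turn deg -103.5 from [ 0.492  -0.2948  0.2996] 104.19 q7 0.72 t 3.1
[[ 0.49066534 -0.27512109  0.15      ]]
```

```bash
python3 -m inch '[[0,[0.3,0.2,0],-8.5],[0,[0.6,0.4,0],-17],[0,[1,0.6,0],-25.5],[0,[1,0.6,0],-34],[0,[1,0.6,0],-42.5],[0,[1,0.6,0],-51],[0,[1,0.6,0],-59.5],[0,[1,0.6,1],-68],[0,[1,0.6,2],-76.5],[0,[1,0.6,3],-85],[0,[1,0.6,4],-93.5],[0,[1,0.6,5],-102],[0,[1,0.6,5],-103.5],[0,[1,0.6,5],-103.5]]'; python3 - <<'E'
from h import *
plan([.4958,-.283,.13],207.7)
im=viewer.snapshot('wrist'); save(im,'w2.png')
E
```

```text
clock: 4.5
tool_pos: [0.4949, -0.2852, 0.25]
eef_rot: [-0.237, 0.971, 0.0, 0.0]
contact_force: [-0.6, 0.4, 0.4]
opening: 1.001
shift cm [-0.17  0.14 12.  ] turn deg -0.2 from [ 0.4949 -0.2852  0.25  ] -152.55 q7 2.12 t 4.5
```

View pics/w2.png

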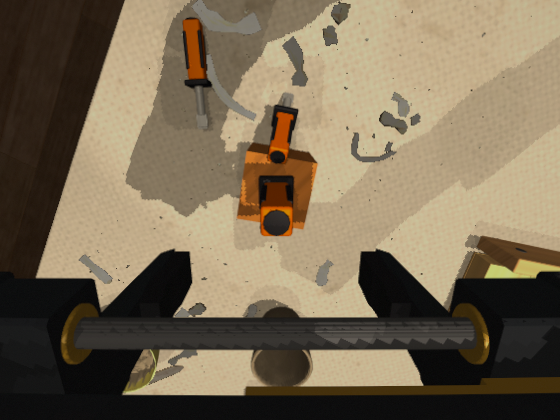

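```bash
python3 - <<'E'
from h import *
print(r.get_state()['q'].round(2))
im=cv2.imread('pics/w2.png'); cv2.imwrite('pics/w2c.png',cv2.resize(im[130:250,220:340],None,fx=5,fy=5,interpolation=cv2.INTER_CUBIC))
E
```

```text
[ 0.73  0.65 -0.49  1.72  0.38  0.86  2.12]
```

View pics/w2c.png

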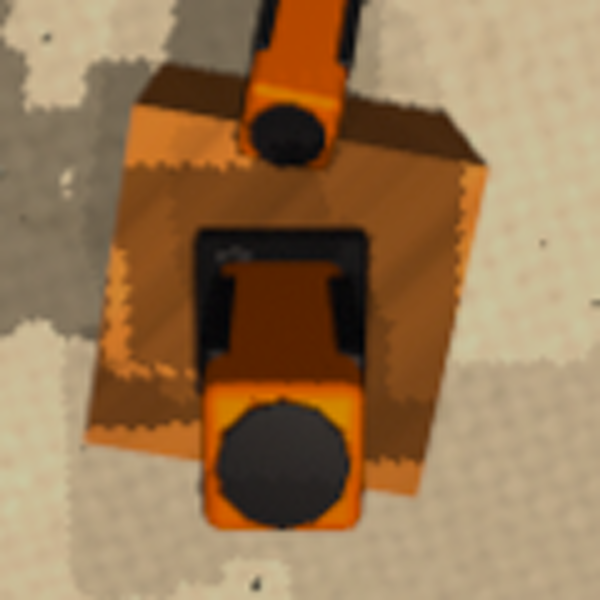

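```bash
python3 - <<'E'
from h import *
c=cp('wrist'); g=lambda a:np.array(a)/5+[220,130]
# image up = tool x (yaw 208=handle -x), image right = tool y (yaw 118=handle +y)
top=[(g((203,383)),0),(g((364,383)),3),(g((364,530)),2),(g((203,530)),1)]
col=[(g((195,229)),0),(g((369,229)),3)]
x,res=fit_handle(top,col,c,[.49,-.28,.48]); print(x,np.degrees(x[2]),res)
print(unproj([g((133,103)),g((487,163)),g((417,495)),g((87,443))],.08,c).round(4))
plan([x[0],x[1],.13],np.degrees(x[2])+180)
E
```

```text
[ 0.4946235  -0.28550468  0.47608842] 27.27785700630152 [[-0.5 -0.7]
 [ 0.7 -0.7]
 [ 0.1  0.8]
 [-0.1  0.7]
 [-0.5 -0. ]
 [ 0.2  0.1]]
[[ 0.4722 -0.3291  0.08  ]
 [ 0.451  -0.263   0.08  ]
 [ 0.5179 -0.2415  0.08  ]
 [ 0.5391 -0.3073  0.08  ]]
shift cm [ 0.04  0.03 12.03] turn deg 0.1 from [ 0.495  -0.2856  0.2503] -152.6 q7 2.12 t 4.55
```

```bash
python3 -m inch '[[0,[0,0,3],0],[0,[0,0,6],0],[0,[0,0,9],0],[0,[0,0,11],0],[0,[0,0,12],0],[0,[0,0,12],0],[0.5,[0,0,12],0],[0.8,[0,0,12],0],[1,[0,0,12],0],[1,[0,0,12],0],[1,[0,0,12],0],[1,[0,0,12],0]]' 45; python3 - <<'E'
from h import *
s=r.get_state(); print(s['opening'],s['contact_force'],s['moment'])
plan([.4946,-.2855,.30],207.3)
E
```

```text
clock: 5.75
tool_pos: [0.4944, -0.2868, 0.1299]
eef_rot: [-0.237, 0.971, -0.0, 0.0]
contact_force: [0.6, -0.3, -0.4]
opening: 0.482
0.48226501267671995 [ 0.60619742 -0.33874138 -0.43221848] [ 0.05599634  0.0077574  -0.05839267]
shift cm [ -0.08   0.11 -17.01] turn deg 0.1 from [ 0.4944 -0.2868  0.1299] -152.56 q7 2.02 t 5.75
```

```bash
python3 -m inch '[[1,[0,0,0],0],[1,[0,0,0],0],[1,[0,0,0],0],[1,[0,0,0],0],[1,[0,0,0],0],[1,[0,0,0],0]]' 45
```

```text
clock: 6.35
tool_pos: [0.4942, -0.2866, 0.1296]
eef_rot: [-0.237, 0.971, 0.0, -0.0]
contact_force: [-0.5, 0.8, 0.1]
opening: 0.269
```

```bash
python3 -m inch '[[1,[0,0,-1],0],[1,[0,0,-3],0],[1,[0,0,-5],0],[1,[0,0,-8],0],[1,[0,0,-12],0],[1,[0,0,-12],0],[1,[0,0,-12],0]]' 45;  python3 - <<'E'
from h import *
s=r.get_state(); print(s['opening'],s['contact_force'],s['moment'])
im=viewer.snapshot('wrist'); save(im,'w3.png')
im=viewer.snapshot('scene'); save(im,'s3.png',(280,150,430,350),3)
plan([.4946,-.2855,.30],207.3)
E
```

```text
clock: 7.05
tool_pos: [0.4946, -0.2872, 0.2507]
eef_rot: [-0.237, 0.972, -0.001, 0.001]
contact_force: [-0.4, -0.4, -1.6]
opening: 0.264
0.26400688167643555 [-0.38268688 -0.44657992 -1.61822987] [ 0.07610324  0.04096151 -0.00098632]
shift cm [-0.16  0.06 -5.12] turn deg 0.1 from [ 0.4934 -0.2867  0.2488] -152.56 q7 2.12 t 7.15
```

View pics/w3.png

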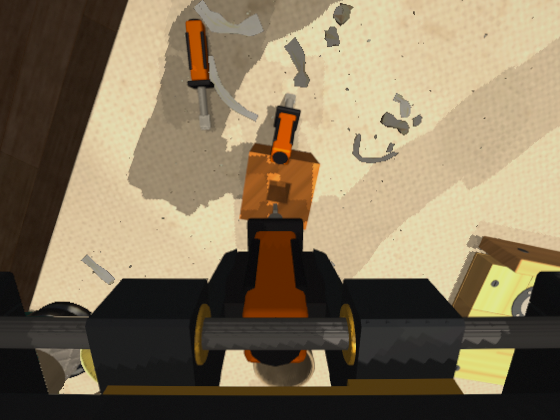

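View pics/s3.png

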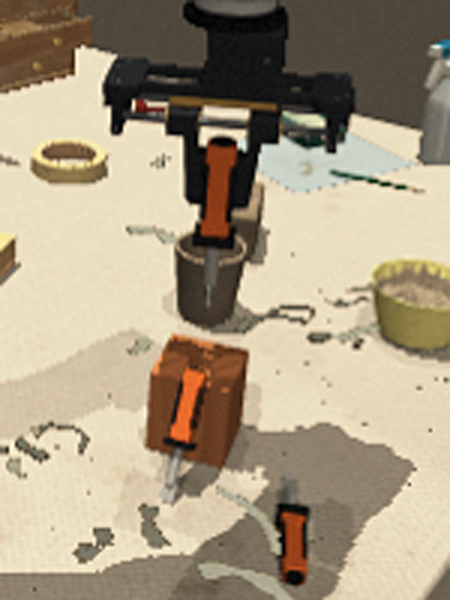

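```bash
python3 - <<'E'
from h import *
im=viewer.snapshot('scene'); save(im,'s4.png',(325,220,375,265),12)
c=cp('scene'); s=r.get_state(); print(proj([s['tool_pos']-[0,0,.117],s['tool_pos']-[0,0,.06]],c))
E
```

```text
[[347.86887856 253.84384506]
 [349.58981103 234.25317134]]
```

View pics/s4.png

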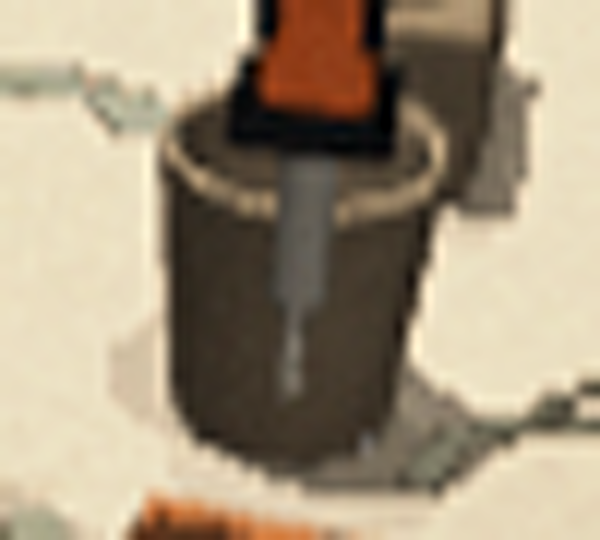

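```bash
python3 - <<'E'
from h import *
plan([.545,.085,.25],170)
E
```

```text
shift cm [-21.72  30.6   -0.13] turn deg 37.4 from [ 0.4933 -0.2866  0.2484] -152.55 q7 2.12 t 7.2
```

```bash
python3 -m inch '[[1,[-1.5,2,0],4],[1,[-3.5,5,0],8],[1,[-6,8.5,0],12],[1,[-8.5,12,0],16],[1,[-11,15.5,0],20],[1,[-13.5,19,0],24],[1,[-16,22.5,0],28],[1,[-18.5,26,0],32],[1,[-20.5,29,0],36],[1,[-21.7,30.6,0],37.4],[1,[-21.7,30.6,0],37.4],[1,[-21.7,30.6,0],37.4],[1,[-21.7,30.6,0],37.4]]' 45;  python3 - <<'E'
from h import *
s=r.get_state(); print(s['opening'],s['contact_force'],s['moment'],s['q'].round(2))
plan([.545,.085,.25],170)
im=viewer.snapshot('wrist'); save(im,'w5.png'); save(im,'w5c.png',(190,70,390,230),4)
im=viewer.snapshot('top'); save(im,'t5.png')
E
```

```text
clock: 8.5
tool_pos: [0.5454, 0.0825, 0.249]
eef_rot: [0.088, 0.996, -0.001, -0.001]
contact_force: [-0.1, 0.8, -1.5]
opening: 0.268
0.2683950056536214 [-0.11638176  0.84609619 -1.48598965] [-0.07651104 -0.03360423  0.0108511 ] [-0.08  0.6  -0.26  1.79  0.21  0.78  0.95]
shift cm [ 0.08  0.23 -0.1 ] turn deg -0.1 from [0.5454 0.0825 0.249 ] 169.92 q7 0.95 t 8.5
```

View pics/w5.png

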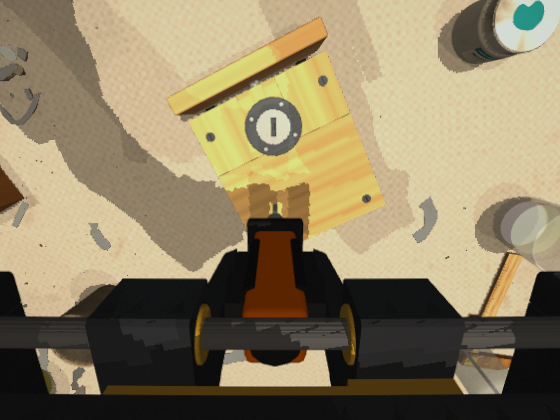

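View pics/w5c.png

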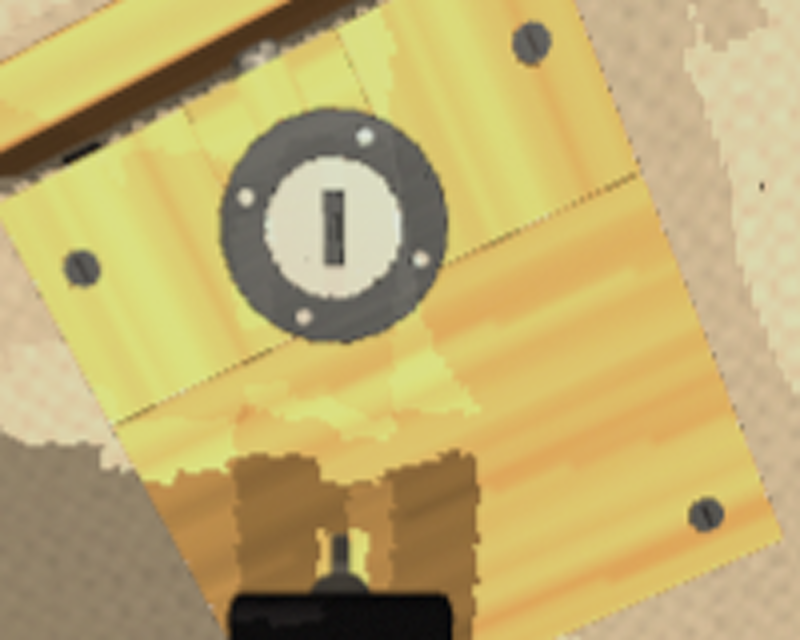

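```bash
python3 - <<'E'
from h import *
im=cv2.imread('pics/w5.png'); g=cv2.cvtColor(im,cv2.COLOR_BGR2GRAY).astype(float)
c=cp('wrist')
# slot: darkness inside disc
sub=255-g[113:142,263:284]; 
print(g[120:136:2,266:282].astype(int))
hsv=cv2.cvtColor(im,cv2.COLOR_BGR2HSV)
w=np.zeros_like(g); w[116:139,267:280]=np.clip(200-g[116:139,267:280],0,None)
ys,xs=np.nonzero(w); ww=w[ys,xs]
cx,cy=np.average(xs,weights=ww),np.average(ys,weights=ww); print('slot c',cx,cy)
vx=np.average((xs-cx)*(ys-cy),weights=ww)/np.average((ys-cy)**2,weights=ww); print('dx/dy',vx)
P=unproj([[cx,cy],[cx-8*vx,cy-8],[cx+8*vx,cy+8]],.036,c); print(P)
d=P[1]-P[2]; print('slot yaw',np.degrees(np.arctan2(d[1],d[0])))
# ring
m=((g<120)).astype(np.uint8); m[:80]=0; m[165:]=0; m[:,:235]=0;m[:,312:]=0
n,l,st,ce=cv2.connectedComponentsWithStats(m)
i=1+np.argmax(st[1:,4]); cs,_=cv2.findContours((l==i).astype(np.uint8),cv2.RETR_EXTERNAL,cv2.CHAIN_APPROX_NONE)
e=cv2.fitEllipse(cs[0]); print(e,st[i]); 
W=unproj(cs[0][:,0,:],.0375,c); A=np.c_[2*W[:,:2],np.ones(len(W))]; s=np.linalg.lstsq(A,(W[:,:2]**2).sum(1),rcond=None)[0]
print('ring c',s[:2],np.sqrt(s[2]+s[0]**2+s[1]**2))
s=r.get_state(); R=toolyaw(s)[1]; tip=s['tool_pos']+R@[0,0,.1116]; print('tip nominal',tip,proj(tip,c),proj(s['tool_pos']+R@[.008,0,.109],c),proj(s['tool_pos']+R@[.006,0,.0875],c))
print(unproj([(19,2)],.036,c) if 0 else '')
E
python3 - <<'E'
import cv2
im=cv2.imread('pics/w5.png');cv2.imwrite('pics/w5t.png',cv2.resize(im[190:230,250:300],None,fx=12,fy=12,interpolation=cv2.INTER_CUBIC))
E
```

```text
[[214 215 215 216 170 111  96  98  98  98 192 216 217 216 217 217]
 [215 215 215 216 169 107  95  97  97  97 192 216 216 216 216 217]
 [215 215 215 215 192 124  94  88  66  87 192 216 216 216 216 216]
 [214 215 216 215 193 124  88  95  70  86 192 216 215 216 216 216]
 [215 214 214 214 192 123  84  93  70  86 190 216 215 215 215 215]
 [215 214 214 215 192 128  92  95  87  91 191 215 216 216 216 215]
 [214 214 214 214 189 121  94  97  96  80 188 215 216 216 215 215]
 [199 208 214 214 189 121  93  97  96  69 186 215 215 215 215 215]]
slot c 273.0975891996143 126.48322082931533
dx/dy 0.016012598714184964
[[0.48617168 0.09028789 0.036     ]
 [0.47800291 0.09162085 0.036     ]
 [0.4944599  0.08893544 0.036     ]]
slot yaw 170.73229591273162
((273.0395812988281, 125.96192169189453), (55.58852767944336, 57.1475944519043), 179.81256103515625) [ 245   97   57   59 1508]
ring c [0.4863062  0.09020895] 0.029657632268458283
tip nominal [0.54559926 0.08260946 0.13779219] [[276.13860715 208.71293953]] [[276.16839148 200.23876711]] [[276.33379673 211.02015991]]
```

View pics/w5t.png

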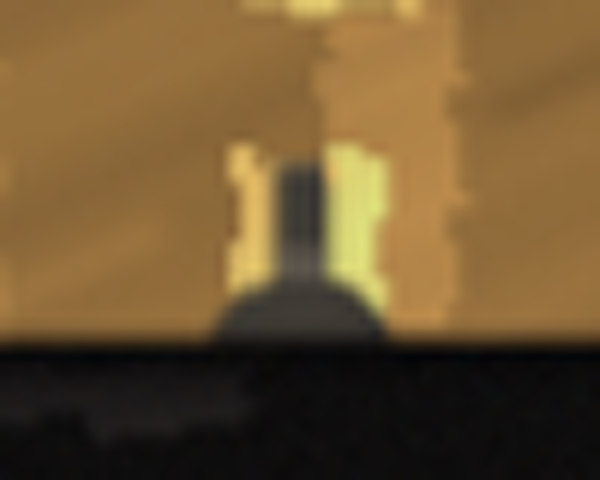

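```bash
python3 - <<'E'
from h import *
c=cp('wrist'); s=r.get_state(); R=toolyaw(s)[1]; 
for off in((.007,.1116),(.008,.1086)):
    p=s['tool_pos']+R@[off[0],0,off[1]]
    q=unproj([[274.5,203.2]],p[2],c)[0]; print('tip err in tool',(R.T@(q-p)*1000).round(2),proj(p,c))
    tipm=s['tool_pos']+R@[0,0,.1116]+(q-p)
print(tipm)
slot=np.array([.48624,.09025,.036])
print('shift tip->slot tool cm',R.T@(slot-tipm)*100, 'nominal',R.T@(slot-s['tool_pos']-R@[0,0,.1116])*100, R)
E
```

```text
tip err in tool [-2.28 -1.34  0.  ] [[276.14839345 200.51783875]]
tip err in tool [-2.37 -1.34  0.  ] [[276.17128391 200.37925865]]
[0.54769203 0.08087267 0.13779219]
shift tip->slot tool cm [ 6.2077294  -0.14303216 10.18346675] nominal [ 5.97121494 -0.27727771 10.18347707] [[-9.84472137e-01  1.75538806e-01 -8.60066837e-04]
 [ 1.75539693e-01  9.84471744e-01 -1.09577025e-03]
 [ 6.54361299e-04 -1.22973114e-03 -9.99999030e-01]]
```

```bash
python3 -m inch '[[1,[1,-0.05,1.5],0],[1,[2.5,-0.1,4],-0.4],[1,[3.5,-0.15,6],-0.8],[1,[3.5,-0.15,7.5],-0.8],[1,[3.5,-0.15,8.2],-0.8],[1,[3.5,-0.15,8.2],-0.8],[1,[3.5,-0.15,8.2],-0.8]]' 45;  python3 - <<'E'
from h import *
s=r.get_state(); print(s['contact_force'],s['moment'],toolyaw(s)[0])
im=viewer.snapshot('wrist'); save(im,'w6.png'); save(im,'w6c.png',(220,110,330,220),6)
E
```

```text
clock: 9.3
tool_pos: [0.5119, 0.089, 0.1682]
eef_rot: [0.08, 0.997, 0.0, 0.001]
contact_force: [-0.2, -0.6, -1.1]
opening: 0.269
[-0.17227422 -0.61244961 -1.08904437] [-0.03645172  0.0482185  -0.01605022] 170.78554601162816
```

View pics/w6c.png

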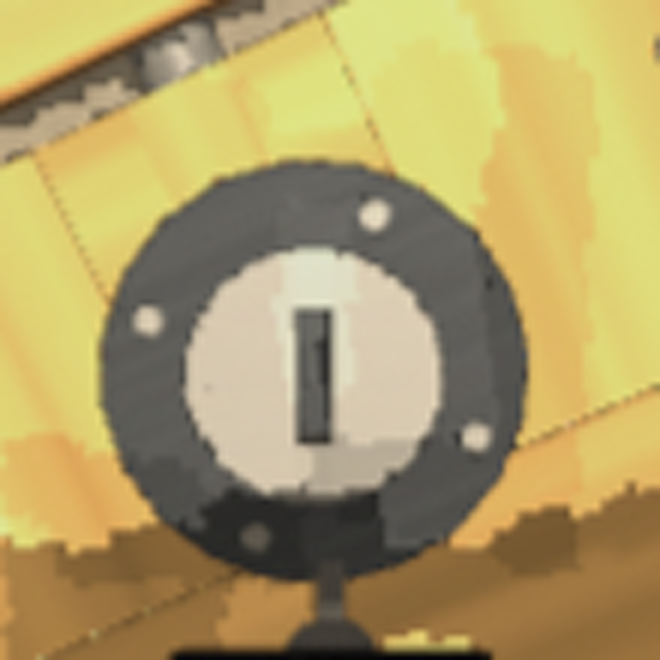

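```bash
cat > slot.py <<'E'
from h import *
import sys
def slot(f,box,thr=170):
    im=cv2.imread(f); g=cv2.cvtColor(im,cv2.COLOR_BGR2GRAY).astype(float); c=cp('wrist')
    a,b,e,d=box; w=np.zeros_like(g); w[b:d,a:e]=np.clip(thr-g[b:d,a:e],0,60)
    ys,xs=np.nonzero(w); ww=w[ys,xs]; cx,cy=np.average(xs,weights=ww),np.average(ys,weights=ww)
    vx=np.average((xs-cx)*(ys-cy),weights=ww)/np.average((ys-cy)**2,weights=ww)
    P=unproj([[cx,cy],[cx-8*vx,cy-8],[cx+8*vx,cy+8]],.036,c); d=P[1]-P[2]
    print('slot px',cx,cy,P[0],'yaw',np.degrees(np.arctan2(d[1],d[0]))); return P[0]
E
python3 - <<'E'
from slot import *
c=cp('wrist'); s=r.get_state(); y,R=toolyaw(s)
S=slot('pics/w6.png',(266,158,279,188))
im=cv2.imread('pics/w6.png'); g=cv2.cvtColor(im,cv2.COLOR_BGR2GRAY).astype(int); print(g[200:216,268:282])
p=s['tool_pos']+R@[.007,0,.1116]
for uv in([274.5,203.2],):
    q=unproj([uv],p[2],c)[0]; tip=q-R@[.007,0,0]
    print('tip',tip,'shift',R.T@(S-tip)*100,y)
E
```

```text
slot px 271.90001252975816 172.64177421375769 [0.48611884 0.08986278 0.036     ] yaw 171.20914059381593
[[ 41  43  47  50  51  51  52  53  52  51  51  50  49  49]
 [ 42  42  47  51  51  52  52  52  50  50  49  47  49  49]
 [ 42  42  45  50  51  51  50  50  50  49  49  49  49  49]
 [ 42  43  44  49  51  54  56  55  57  52  49  49  50  51]
 [ 43  43  43  47  49  58  62  61  64  54  50  50  51  50]
 [ 42  42  41  47  50  58  63  62  64  54  49  48  60  68]
 [ 51  50  54  58  62  63  62  62  63  70  66  92 103 104]
 [113 124 128 113  89  69  62  62  64  85 100 111 114 112]
 [142 146 148 127  97  71  62  63  64  88 109 112 111 111]
 [148 147 146 125  96  70  63  63  64  87 106 111 111 110]
 [146 144 144 123  96  78  75  75  78  91 105 109 110 109]
 [143 143 142 123  95  86  84  85  89  91 104 109 108 107]
 [141 141 140 132 101  87  88  89  91  90 103 107 107 107]
 [140 138 121 113  85  71  72  71  73  71  81  96 105 107]
 [138 120  88  75  66  62  62  61  62  62  63  70  92 104]
 [119  87  65  61  62  62  62  61  61  62  60  60  69  92]]
tip [0.51415742 0.08754015 0.05682411] shift [ 2.80818974 -0.22040451  2.07785837] 170.8012041004271
```

```bash
python3 -m inch '[[1,[0.7,-0.1,0],0],[1,[1.5,-0.2,0],-0.4],[1,[1.5,-0.2,0.5],-0.4],[1,[1.5,-0.2,1],-0.4],[1,[1.5,-0.2,1],-0.4]]' 45;  python3 - <<'E'
from slot import *
for i in range(3):
    s=r.get_state(); print(s['contact_force'],s['tool_pos'],toolyaw(s)[0])
    im=viewer.snapshot('wrist')
save(im,'w7.png'); save(im,'w7c.png',(220,140,330,220),7)
c=cp('wrist'); s=r.get_state(); y,R=toolyaw(s)
p=s['tool_pos']+R@[.007,0,.1116]
S=slot('pics/w7.png',(267,165,281,203))
q=unproj([[274.6,202.8]],p[2],c)[0]; tip=q-R@[.007,0,0]
print('tip',tip,'shift',R.T@(S-tip)*100,y)
E
```

```text
clock: 9.85
tool_pos: [0.4958, 0.0897, 0.157]
eef_rot: [0.076, 0.997, -0.0, -0.0]
contact_force: [0.1, 0.1, -1.7]
opening: 0.271
[ 0.13094934  0.11317057 -1.68395436] [0.49575525 0.08974205 0.15702763] 171.25164250705427
[-0.60572928 -0.46806198 -1.52223788] [0.49595458 0.08977024 0.15726409] 171.24481293803737
[ 0.15462275 -0.05157057 -1.08875704] [0.49613725 0.08981361 0.15743225] 171.2451550064952
slot px 273.7288029925187 185.2351932668329 [0.47876357 0.09052241 0.036     ] yaw 171.5961486899805
tip [0.49791463 0.08828941 0.04597974] shift [ 1.9268244  -0.07102505  0.99787403] 171.2417207631098
```

View pics/w7c.png

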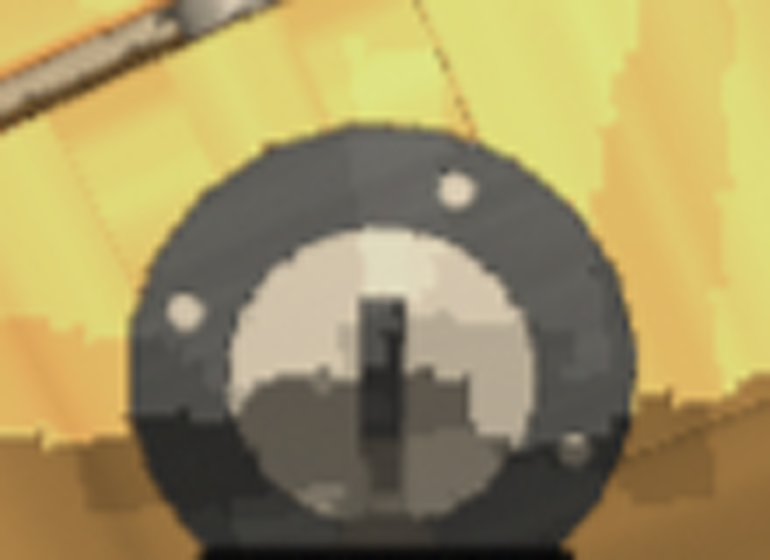

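```bash
python3 - <<'E'
from slot import *
c=cp('wrist'); s=r.get_state(); y,R=toolyaw(s)
E=unproj([[274.1,181.9]],.036,c)[0]; S=E-R@[.010,0,0]
q=unproj([[274.6,202.8]],s['tool_pos'][2]-.1116,c)[0]; tip=q-R@[.007,0,0]
print(S,tip,R.T@(S-tip)*100)
im=cv2.imread('pics/w7.png'); g=cv2.cvtColor(im,cv2.COLOR_BGR2GRAY).astype(int); print(g[180:212:2,266:284])
E
```

```text
[0.48588506 0.08974093 0.03600048] [0.49791453 0.08828943 0.04598008] [ 1.21106992 -0.03982549  0.9978974 ]
[[198 197 197 197 197 201 212 217 217 217 217 217 215 215 214 214 203 198]
 [196 196 197 197 197 161 156 159 154 158 152 162 203 214 203 197 197 198]
 [196 197 196 196 197 126  91  94  87  85  60  78 174 197 197 197 184 179]
 [196 196 182 177 178 116  80  81  80  79  79  77 149 169 169 169 169 169]
 [195 196 176 167 167 111  80  80  73  51  42  68 149 169 169 168 169 169]
 [196 196 190 174 169 112  79  80  80  56  42  92 154 168 168 169 169 169]
 [147 184 195 176 168 106  57  57  57  47  41  93 154 137 121 121 158 170]
 [115 119 120 120 120  76  42  42  42  42  42  59  82  88  88  87 112 120]
 [ 97  90  88  88  88  62  48  48  47  43  42  60  81  88  88  88  88  88]
 [ 88  88  87  88  88  63  50  51  49  49  44  59  81  88  88  88  88  87]
 [ 88  88  88  87  88  63  45  45  44  45  43  66  84  88  87  87  88  88]
 [ 88  89  88  88  88  63  49  49  49  50  50  70  94 101 100 100 105 105]
 [ 88  89  89  88  89  70  60  60  62  62  65  79 101 106 106 105 106 106]
 [ 89  89  89  88  88  86  74  64  62  62  63  82 100 107 106 107 106 106]
 [ 88  88  88  89  89  86  81  67  63  63  64  83 102 106 107 106 107 106]
 [116 115 115  97  89  87  82  76  75  75  77  87 101 106 106 106 106 106]]
```

```bash
python3 -m inch '[[1,[0.6,-0.02,0],-0.2],[1,[1.2,-0.04,0],-0.3],[1,[1.2,-0.04,0],-0.3],[1,[1.2,-0.04,0.4],-0.3],[1,[1.2,-0.04,0.8],-0.3],[1,[1.2,-0.04,0.8],-0.3]]' 45; python3 -m inch '[[1,[0,0,0.15],0],[1,[0,0,0.3],0],[1,[0,0,0.45],0],[1,[0,0,0.45],0]]'
```

```text
clock: 10.6
tool_pos: [0.4839, 0.0911, 0.1491]
eef_rot: [0.074, 0.997, -0.0, -0.0]
contact_force: [-0.1, 0.5, -1.3]
opening: 0.264
clock: 11.0
tool_pos: [0.484, 0.0912, 0.145]
eef_rot: [0.074, 0.997, -0.0, -0.0]
contact_force: [0.3, -0.2, -0.7]
opening: 0.27
```

```bash
python3 -m inch '[[1,[0,0,0.15],0],[1,[0,0,0.3],0],[1,[0,0,0.4],0],[1,[0,0,0.4],0],[1,[0,0,0.4],0]]';  python3 - <<'E'
from slot import *
s=r.get_state(); print(s['contact_force'],s['moment'],toolyaw(s)[0],s['q'].round(3),s['joint_torque'].round(2))
im=viewer.snapshot('scene'); save(im,'s8.png',(180,160,330,280),5)
E
```

```text
clock: 11.5
tool_pos: [0.4841, 0.0912, 0.1412]
eef_rot: [0.074, 0.997, 0.0, -0.0]
contact_force: [-0.0, 0.2, -0.7]
opening: 0.265
[-0.02339277  0.23047166 -0.74490337] [ 0.02949992  0.01089306 -0.0086287 ] 171.5445120502641 [-0.17   0.709 -0.177  2.06   0.302  0.396  0.838] [-1.00e-02 -4.60e+01 -7.80e-01 -7.37e+00 -1.00e-02  7.00e-02 -0.00e+00]
```

View pics/s8.png

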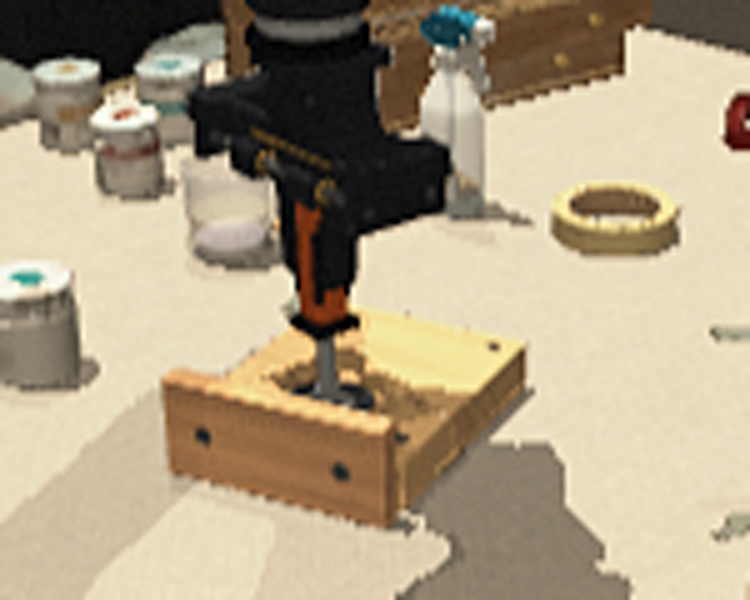

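```bash
python3 -m inch '[[1,[0,0.01,0],4],[1,[0,0.02,0],8],[1,[-0.01,0.03,0],12],[1,[-0.01,0.04,0],15],[1,[-0.01,0.04,0],15],[1,[-0.01,0.04,0],15]]' 45; cat > st.py <<'E'
from h import *
a=[]
for i in range(4):
    s=r.get_state(); y,R=toolyaw(s)
    a.append(np.r_[s['contact_force'],s['moment'],s['joint_torque'][6],y,s['tool_pos']*1000])
    viewer.snapshot('wrist')
a=np.array(a); print('mean',a.mean(0).round(3)); print('std',a.std(0).round(3)); print('F tool',(R.T@a.mean(0)[:3]).round(2),'opening',s['opening'],'t',s['clock'],'q7',s['q'][6])
E
python3 st.py
```

```text
clock: 12.15
tool_pos: [0.4842, 0.0916, 0.1412]
eef_rot: [0.202, 0.979, -0.0, -0.0]
contact_force: [0.0, -0.4, -1.4]
opening: 0.27
mean [-1.31000e-01  8.00000e-02 -1.10800e+00 -4.50000e-02  1.15000e-01
  9.30000e-02 -1.11000e-01  1.56612e+02  4.84194e+02  9.16090e+01
  1.41255e+02]
std [0.22  0.331 0.43  0.025 0.026 0.021 0.008 0.018 0.005 0.022 0.006]
F tool [0.15 0.02 1.11] opening 0.26793224061837323 t 12.3 q7 0.6801130123346654
```

```bash
python3 -m inch '[[1,[0,0.01,0],3],[1,[-0.01,0.02,0],6],[1,[-0.01,0.03,0],9]]' 45; python3 st.py;  python3 -c "
from h import *
im=viewer.snapshot('wrist'); save(im,'w9.png')"
```

```text
clock: 12.65
tool_pos: [0.4843, 0.0918, 0.1412]
eef_rot: [0.28, 0.96, 0.0, -0.0]
contact_force: [-1.2, -0.8, 0.5]
opening: 0.27
mean [-6.86000e-01  1.19000e-01 -1.06000e-01 -5.30000e-02  1.67000e-01
  1.50000e-01 -1.43000e-01  1.47500e+02  4.84344e+02  9.18350e+01
  1.41238e+02]
std [0.435 0.577 0.356 0.038 0.035 0.01  0.18  0.105 0.016 0.018 0.003]
F tool [ 0.64 -0.27  0.11] opening 0.26502669171626897 t 12.8 q7 0.5869621854226209
```

View pics/w9.png

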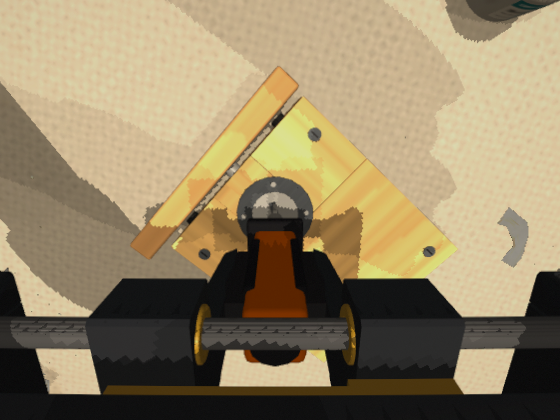

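```bash
python3 -m inch '[[1,[0,0.01,0],3],[1,[0,0.01,0],5],[1,[0,0.02,0],7]]' 45; python3 st.py
```

```text
clock: 13.2
tool_pos: [0.4845, 0.092, 0.1412]
eef_rot: [0.338, 0.941, -0.0, -0.0]
contact_force: [-0.3, -0.6, 0.1]
opening: 0.265
mean [-3.81000e-01 -4.05000e-01  6.55000e-01 -9.50000e-02  2.47000e-01
  1.48000e-01 -1.43000e-01  1.40485e+02  4.84502e+02  9.20020e+01
  1.41217e+02]
std [0.547 0.314 0.726 0.022 0.028 0.053 0.121 0.071 0.012 0.029 0.006]
F tool [ 0.04 -0.55 -0.66] opening 0.26612117300686544 t 13.35 q7 0.5142239822969525
```

```bash
python3 -m inch '[[1,[0,0.01,0],3],[1,[0,0.01,0],5],[1,[0,0.02,0],7]]' 45; python3 st.py
```

```text
clock: 13.7
tool_pos: [0.4847, 0.0921, 0.1412]
eef_rot: [0.395, 0.919, -0.0, -0.0]
contact_force: [-0.6, 0.7, 0.7]
opening: 0.274
mean [-1.37300e+00  1.06000e-01  4.33000e-01 -1.08000e-01  2.84000e-01
  1.70000e-01 -1.44000e-01  1.33476e+02  4.84648e+02  9.21450e+01
  1.41215e+02]
std [0.474 0.617 0.358 0.023 0.028 0.018 0.12  0.072 0.012 0.006 0.009]
F tool [ 1.02 -0.92 -0.43] opening 0.26976736310851096 t 13.85 q7 0.44235955223392937
```

```bash
python3 -m inch '[[1,[0.01,0,0],2],[1,[0.01,0,0],4],[1,[0.01,0,0],6]]' 45; python3 st.py
```

```text
clock: 14.2
tool_pos: [0.4847, 0.0923, 0.1412]
eef_rot: [0.443, 0.896, 0.0, 0.0]
contact_force: [-0.8, -0.0, 1.2]
opening: 0.272
mean [-4.24000e-01 -2.68000e-01  6.50000e-01 -1.38000e-01  2.03000e-01
  2.01000e-01 -1.70000e-01  1.27423e+02  4.84719e+02  9.22630e+01
  1.41212e+02]
std [0.257 0.424 0.31  0.018 0.026 0.041 0.121 0.083 0.016 0.007 0.009]
F tool [ 0.05 -0.5  -0.65] opening 0.2748362094113555 t 14.35 q7 0.380725507291519
```

```bash
python3 -m inch '[[1,[0.01,0,0],2],[1,[0.01,0,0],4],[1,[0.01,0,0],5]]' 45; python3 st.py
```

```text
clock: 14.7
tool_pos: [0.4848, 0.0924, 0.1412]
eef_rot: [0.482, 0.876, 0.0, 0.0]
contact_force: [-1.0, -0.7, -0.4]
opening: 0.271
mean [-4.06000e-01 -2.81000e-01 -5.74000e-01 -1.73000e-01  3.30000e-02
  1.97000e-01 -2.26000e-01  1.22471e+02  4.84769e+02  9.23490e+01
  1.41236e+02]
std [0.441 0.421 0.208 0.023 0.008 0.033 0.035 0.056 0.022 0.008 0.006]
F tool [-0.02 -0.49  0.57] opening 0.2659751583049474 t 14.85 q7 0.3298721385596599
```

```bash
cat > st.py <<'E'
from h import *
a=[]
for i in range(5):
    s=r.get_state(); y,R=toolyaw(s)
    a.append(np.r_[s['moment'],s['joint_torque'][6],y,s['contact_force']])
    viewer.snapshot('wrist')
a=np.array(a); print('mz',a[:,2].round(3),a[:,2].mean().round(3)); print('j7',a[:,3].round(3)); print(a.mean(0).round(3),'t',s['clock'])
E
python3 st.py; python3 -m inch '[[1,[0,0,0],1.5],[1,[0,0,0],3],[1,[0,0,0],3]]' 45; python3 st.py
```

```text
mz [0.18  0.188 0.198 0.205 0.158] 0.186
j7 [-0.204 -0.198 -0.196 -0.196 -0.196]
[-1.74000e-01 -9.00000e-03  1.86000e-01 -1.98000e-01  1.22549e+02
 -6.50000e-02 -2.76000e-01 -4.80000e-02] t 15.1
clock: 15.45
tool_pos: [0.4848, 0.0924, 0.1412]
eef_rot: [0.504, 0.864, 0.0, 0.0]
contact_force: [0.5, -0.5, -0.2]
opening: 0.273
mz [0.288 0.208 0.232 0.228 0.268] 0.245
j7 [-0.325 -0.258 -0.23  -0.221 -0.218]
[ -0.16   -0.166   0.245  -0.25  119.532   0.208  -0.27   -0.144] t 15.65
```

```bash
python3 -m inch '[[1,[0,0,0],1.5],[1,[0,0,0],3],[1,[0,0,0],4],[1,[0,0,0],4]]' 45; python3 st.py
```

```text
clock: 16.1
tool_pos: [0.4848, 0.0924, 0.1412]
eef_rot: [0.534, 0.846, 0.0, 0.0]
contact_force: [1.8, 0.3, -0.4]
opening: 0.266
mz [0.255 0.255 0.248 0.288 0.268] 0.263
j7 [-0.336 -0.289 -0.269 -0.263 -0.262]
[-9.80000e-02 -3.41000e-01  2.63000e-01 -2.84000e-01  1.15541e+02
  1.26500e+00  1.67000e-01 -3.86000e-01] t 16.3
```

```bash
python3 -m inch '[[1,[0,0,0],1],[1,[0,0,0],2],[1,[0,0,0],2],[1,[0,0,0],2],[1,[0,0,0],2]]' 45; python3 st.py;  python3 -c "
from h import *
im=viewer.snapshot('wrist'); save(im,'w10.png')"
```

```text
clock: 16.85
tool_pos: [0.4848, 0.0924, 0.1413]
eef_rot: [0.548, 0.837, 0.0, 0.0]
contact_force: [1.8, -0.2, -0.7]
opening: 0.269
mz [0.279 0.247 0.268 0.238 0.277] 0.262
j7 [-0.268 -0.268 -0.268 -0.267 -0.267]
[-7.00000e-03 -5.89000e-01  2.62000e-01 -2.68000e-01  1.13547e+02
  2.25000e+00  1.40000e-01 -6.69000e-01] t 17.05
```

View pics/w10.png

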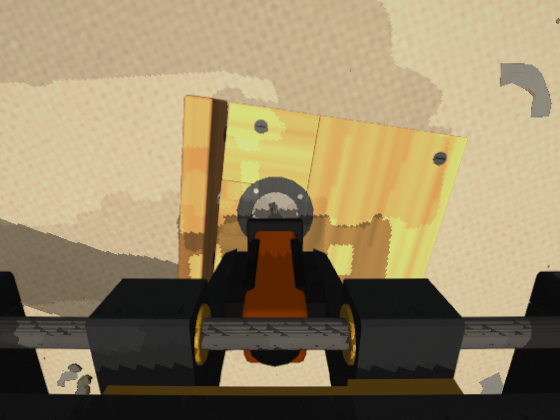

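```bash
python3 -m inch '[[1,[0,0.03,0],0],[1,[0,0.06,0],0],[1,[0,0.06,0],0]]' 45; python3 st.py; python3 -m inch '[[1,[0,0,0],1],[1,[0,0,0],2],[1,[0,0,0],2],[1,[0,0,0],2]]' 45; python3 st.py
```

```text
clock: 17.45
tool_pos: [0.4849, 0.0925, 0.1412]
eef_rot: [0.548, 0.836, -0.0, -0.0]
contact_force: [1.4, 0.3, 1.0]
opening: 0.263
mz [0.299 0.228 0.265 0.275 0.237] 0.261
j7 [-0.268 -0.268 -0.268 -0.268 -0.267]
[-1.44000e-01 -4.26000e-01  2.61000e-01 -2.68000e-01  1.13542e+02
  1.55700e+00 -5.10000e-02  5.55000e-01] t 17.65
clock: 18.1
tool_pos: [0.485, 0.0925, 0.1412]
eef_rot: [0.563, 0.827, -0.0, -0.0]
contact_force: [0.6, -0.4, 0.3]
opening: 0.268
mz [0.31  0.29  0.239 0.278 0.301] 0.283
j7 [-0.283 -0.277 -0.275 -0.274 -0.274]
[ -0.208  -0.283   0.283  -0.277 111.543   1.039  -0.58    0.999] t 18.3
```

```bash
python3 -m inch '[[1,[0,0,0],1],[1,[0,0.02,0],2],[1,[0,0.02,0],2],[1,[0,0.02,0],2]]' 45; python3 st.py
```

```text
clock: 18.75
tool_pos: [0.4851, 0.0926, 0.1412]
eef_rot: [0.577, 0.817, -0.0, -0.0]
contact_force: [1.3, -1.5, 2.0]
opening: 0.265
mz [0.305 0.291 0.357 0.251 0.291] 0.299
j7 [-0.287 -0.281 -0.279 -0.278 -0.278]
[ -0.347  -0.127   0.299  -0.28  109.543   0.316  -1.147   1.768] t 18.95
```

```bash
python3 -m inch '[[1,[0,0,0],-2],[1,[0,0,0],-4],[1,[0,0,0],-5],[1,[0,0,0],-5]]' 45; python3 st.py
```

```text
clock: 19.4
tool_pos: [0.4851, 0.0925, 0.1412]
eef_rot: [0.541, 0.841, -0.0, -0.0]
contact_force: [-0.1, 0.1, 1.4]
opening: 0.268
mz [0.082 0.116 0.142 0.105 0.09 ] 0.107
j7 [-0.022 -0.074 -0.094 -0.1   -0.102]
[-3.71000e-01  6.30000e-02  1.07000e-01 -7.80000e-02  1.14533e+02
  1.23000e-01 -5.64000e-01  1.30600e+00] t 19.6
```

```bash
python3 -m inch '[[1,[0,0,0],-2],[1,[0,0,0],-4],[1,[0,0,0],-4]]' 45; python3 st.py
```

```text
clock: 19.95
tool_pos: [0.485, 0.0926, 0.141]
eef_rot: [0.51, 0.86, -0.0, -0.0]
contact_force: [-0.9, -1.4, -0.0]
opening: 0.269
mz [-0.016  0.054  0.002  0.004  0.018] 0.012
j7 [ 0.134  0.042  0.003 -0.009 -0.012]
[-3.60000e-01  2.48000e-01  1.20000e-02  3.10000e-02  1.18552e+02
 -9.03000e-01 -1.14900e+00 -4.53000e-01] t 20.15
```

```bash
python3 -m inch '[[1,[0,0,-0.3],0],[1,[0,0,-0.6],0],[1,[0,0,-1],0],[1,[0,0,-1.5],0],[1,[0,0,-3],0],[1,[0,0,-5],0],[1,[0,0,-8],0],[1,[0,0,-11],0],[1,[0,0,-11],0]]' 45; python3 st.py; python3 - <<'E'
from h import *
plan([.58,.11,.25],171)
plan([.4942,-.2866,.25],207.4)
im=viewer.snapshot('wrist'); save(im,'w11.png')
im=viewer.snapshot('scene'); save(im,'s11.png',(180,130,330,280),4)
E
```

```text
clock: 21.1
tool_pos: [0.4878, 0.0932, 0.255]
eef_rot: [0.511, 0.86, 0.003, 0.003]
contact_force: [0.4, 0.4, -1.4]
opening: 0.264
mz [ 0.    -0.039 -0.04  -0.042 -0.014] -0.027
j7 [-0.017 -0.009 -0.004 -0.001 -0.   ]
[-6.30000e-02  4.70000e-02 -2.70000e-02 -6.00000e-03  1.18548e+02
  6.30000e-02 -3.10000e-01 -1.30600e+00] t 21.3
shift cm [-3.03  9.22 -0.01] turn deg -52.4 from [0.4845 0.0925 0.2502] 118.56 q7 0.28 t 21.35
shift cm [-3.377e+01 -1.727e+01  3.000e-02] turn deg -88.8 from [0.4845 0.0925 0.2502] 118.56 q7 0.28 t 21.35
```

View pics/w11.png

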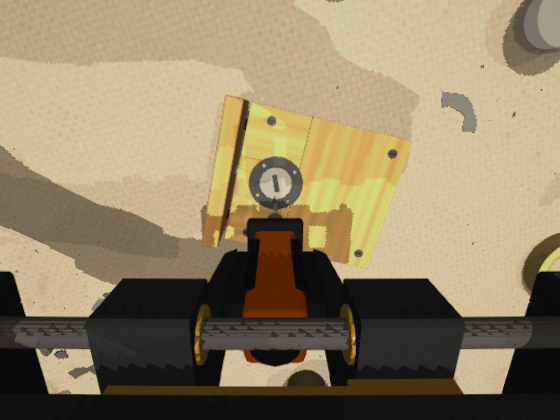

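View pics/s11.png

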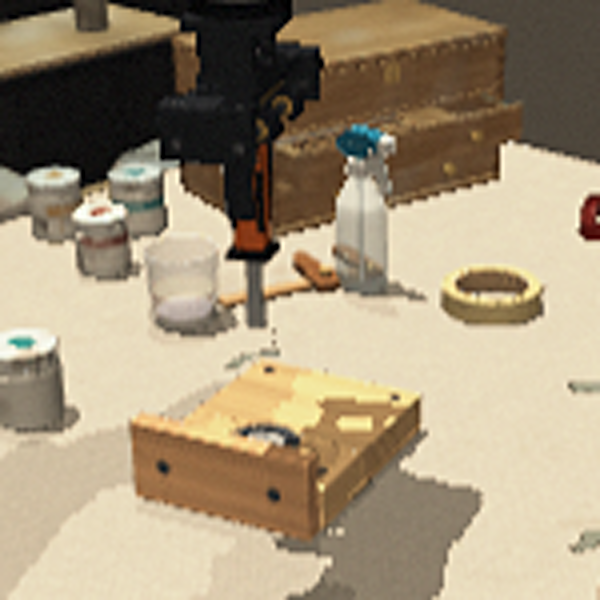

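```bash
python3 - <<'E'
from slot import *
slot('pics/w11.png',(268,171,284,196),150)
im=cv2.imread('pics/w11.png');cv2.imwrite('pics/w11c.png',cv2.resize(im[90:235,200:300],None,fx=5,fy=5,interpolation=cv2.INTER_CUBIC)[:,:])
E
```

```text
slot px 275.31024368231044 182.8562725631769 [0.48584036 0.09003591 0.036     ] yaw 126.90397866058973
```

View pics/w11c.png

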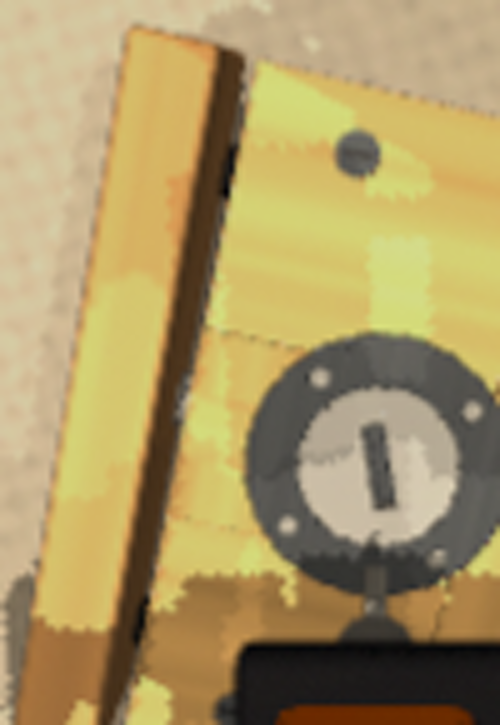

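```bash
python3 -m inch '[[1,[-2,-1,0],-6],[1,[-5,-2.5,0],-13],[1,[-8.5,-4.3,0],-20],[1,[-12,-6.1,0],-27],[1,[-15.5,-7.9,0],-35],[1,[-19,-9.7,0],-43],[1,[-22.5,-11.5,0],-51],[1,[-26,-13.3,0],-59],[1,[-29,-14.8,0],-67],[1,[-32,-16.4,0],-75],[1,[-33.8,-17.3,0],-83],[1,[-33.8,-17.3,0],-88.8],[1,[-33.8,-17.3,0],-88.8],[1,[-33.8,-17.3,0],-88.8],[1,[-33.8,-17.3,0],-88.8]]' 45; python3 - <<'E'
from h import *
s=r.get_state(); print(s['q'].round(2))
plan([.4942,-.2866,.25],207.4)
im=viewer.snapshot('wrist'); save(im,'w12.png'); save(im,'w12c.png',(225,130,335,230),6)
plan([.4942,-.2866,.25],207.4)
E
```

```text
clock: 22.95
tool_pos: [0.4949, -0.2861, 0.251]
eef_rot: [-0.236, 0.972, 0.0, -0.0]
contact_force: [-0.0, -0.6, -1.0]
opening: 0.27
[ 0.7   0.64 -0.44  1.72  0.35  0.85  2.16]
shift cm [ 0.09 -0.02  0.1 ] turn deg -0.1 from [ 0.4949 -0.2861  0.251 ] -152.67 q7 2.16 t 22.95
shift cm [ 0.09 -0.01  0.11] turn deg -0.1 from [ 0.495  -0.2861  0.2511] -152.65 q7 2.16 t 23.0
```

View pics/w12c.png

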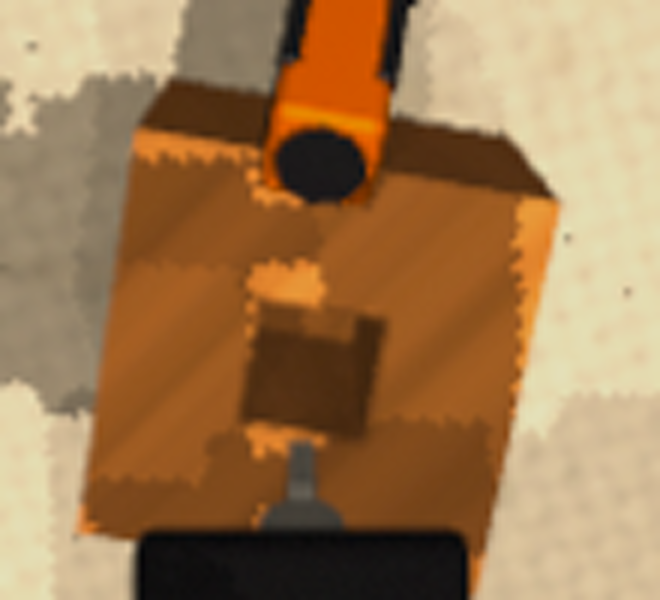

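```bash
python3 - <<'E'
from h import *
c=cp('wrist'); s=r.get_state(); y,R=toolyaw(s)
g=lambda a:np.array(a)/6+[224.6,129.6]
H=unproj([g((315,371))],.08,c)[0]
st=unproj([g((135,130)),g((557,202)),g((475,590)),g((80,535))],.08,c); print(st.round(4))
q=unproj([[274.8,203.0]],s['tool_pos'][2]-.1116,c)[0]; tip=q-R@[.007,0,0]
print(H,tip,R.T@(H-tip)*100,y)
print([unproj([g(p)],.08,c)[0].round(4) for p in((268,305),(388,320),(362,438),(243,420))])
E
```

```text
[[ 0.4724 -0.3289  0.08  ]
 [ 0.4514 -0.2629  0.08  ]
 [ 0.5167 -0.242   0.08  ]
 [ 0.539  -0.3073  0.08  ]]
[ 0.49464213 -0.28479796  0.08      ] [ 0.49665528 -0.28645346  0.13946974] [0.10174243 0.23670396 5.94710507] -152.65180577092067
[array([ 0.4882, -0.2969,  0.08  ]), array([ 0.4814, -0.2781,  0.08  ]), array([ 0.5014, -0.2724,  0.08  ]), array([ 0.5078, -0.2916,  0.08  ])]
```

```bash
python3 -m inch '[[1,[0.1,0.15,1],4],[1,[0.1,0.15,2.5],8],[1,[0.1,0.15,4],8],[1,[0.1,0.15,5.2],8],[1,[0.1,0.15,5.8],8],[1,[0.1,0.15,6.2],8],[1,[0.1,0.15,6.6],8],[1,[0.1,0.15,7],8],[1,[0.1,0.15,7],8]]' 45; python3 st.py
```

```text
clock: 23.9
tool_pos: [0.4931, -0.2861, 0.181]
eef_rot: [-0.168, 0.986, 0.0, -0.0]
contact_force: [0.2, -1.1, -1.4]
opening: 0.27
mz [ 0.015 -0.043 -0.014 -0.008 -0.001] -0.01
j7 [-0.021 -0.008 -0.003 -0.001 -0.   ]
[ 4.30000e-02  1.00000e-02 -1.00000e-02 -6.00000e-03 -1.60661e+02
  2.05000e-01 -3.70000e-01 -9.84000e-01] t 24.1
```

```bash
python3 -m inch '[[1,[0,0,0.6],0],[1,[0,0,1.4],0],[1,[0,0,2.4],0],[1,[0,0,3.4],0],[1,[0,0,4.2],0],[1,[0,0,4.7],0],[1,[0,0,5],0],[1,[0,0,5],0],[1,[0,0,5],0]]' 45; python3 st.py
```

```text
clock: 25.05
tool_pos: [0.4935, -0.2861, 0.1314]
eef_rot: [-0.168, 0.986, -0.0, 0.0]
contact_force: [0.7, 1.2, -1.8]
opening: 0.271
mz [ 0.008 -0.003 -0.009 -0.016 -0.015] -0.007
j7 [-0.002 -0.    -0.     0.     0.   ]
[ 5.4000e-02  2.1000e-02 -7.0000e-03 -0.0000e+00 -1.6066e+02  3.3200e-01
  6.9000e-02 -1.3660e+00] t 25.25
```

Fully in with no contact; lowering the last 1.5 mm and opening slowly.

```bash
python3 -m inch '[[1,[0,0,0.1],0],[1,[0,0,0.15],0],[1,[0,0,0.15],0],[0.7,[0,0,0.15],0],[0.65,[0,0,0.15],0],[0.6,[0,0,0.15],0],[0.5,[0,0,0.15],0],[0.4,[0,0,0.15],0],[0.3,[0,0,0.15],0],[0.2,[0,0,0.15],0],[0.2,[0,0,0.15],0],[0.2,[0,0,0.15],0]]' 20; python3 st.py
```

```text
clock: 26.5
tool_pos: [0.4933, -0.2861, 0.1297]
eef_rot: [-0.168, 0.986, 0.0, 0.0]
contact_force: [0.1, 0.2, -0.3]
opening: 0.798
mz [-0.092 -0.031  0.014 -0.016  0.027] -0.02
j7 [-0.  0. -0. -0. -0.]
[ 6.30000e-02  1.90000e-02 -2.00000e-02 -0.00000e+00 -1.60656e+02
 -3.10000e-02  1.97000e-01  3.05000e-01] t 26.7
```

```bash
python3 -m inch '[[0.2,[0,0,-1],0],[0.2,[0,0,-3],0],[0.2,[0,0,-6],0],[0.2,[0,0,-10],0],[0.2,[0,0,-15],0],[0.2,[0,0,-18],0],[0.2,[0,0,-18],0],[0.2,[0,0,-18],0]]' 20; python3 - <<'E'
from h import *
im=viewer.snapshot('wrist'); save(im,'w13.png')
im=viewer.snapshot('scene'); save(im,'s13.png',(170,150,420,340),3.2)
im=viewer.snapshot('top'); save(im,'t13.png',(130,140,430,290),2.6)
c=cp('top')
for n in ['beaker','teal_jar','short_glass']:
    o=viewer.outline_of('top',n)[:1]
    for o in o:
        ys,xs=np.nonzero(o['pixels']); print(n,round(o['p'],2),unproj([xs.mean(),ys.mean()],.07,c).round(4))
E
```

```text
clock: 27.55
tool_pos: [0.4932, -0.2861, 0.3106]
eef_rot: [-0.168, 0.986, -0.001, 0.001]
contact_force: [-0.3, 0.5, -0.3]
opening: 0.799
beaker 0.75 [[ 0.6823 -0.1741  0.07  ]]
short_glass 0.79 [[0.6513 0.3798 0.07  ]]
```

View pics/w13.png

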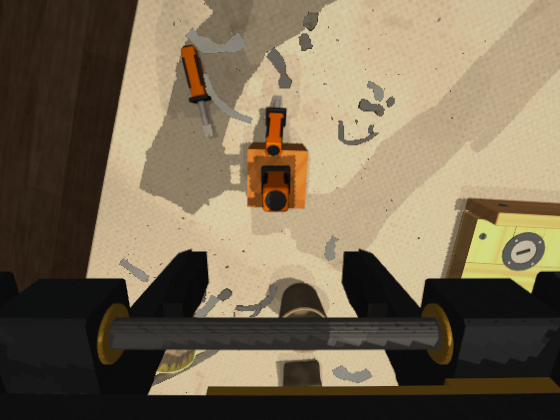

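View pics/s13.png

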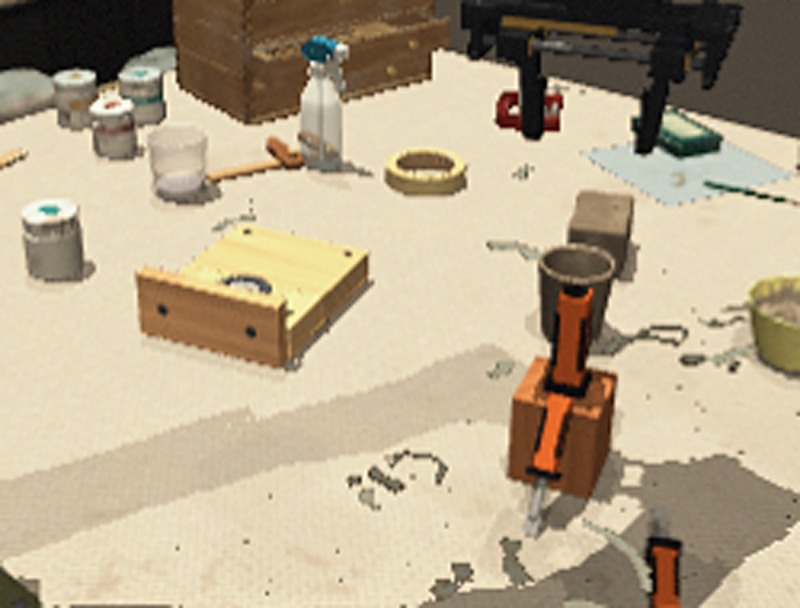

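View pics/t13.png

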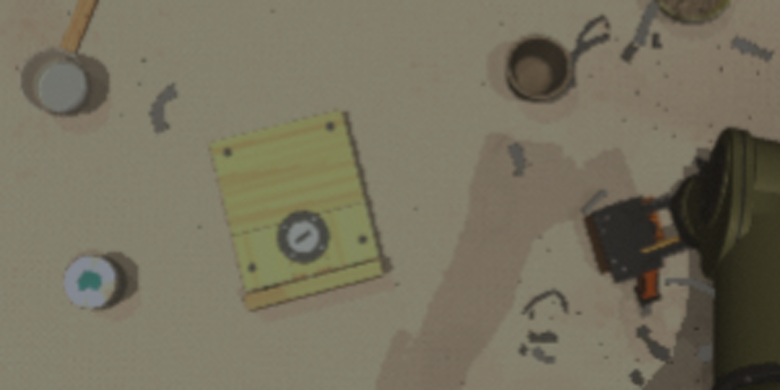

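```bash
python3 -c "
from plant import r
print(r.finish_job())"
```

```text
the job is handed in; nothing more can be done
None
```

I turned the cam disc clockwise until the end board was drawn up firmly against the stop screws. The screwdriver is back in its stand, and I handed the job in at about 28 s of the 72 s allowed; handing in gives no verdict.

- **Tightening:** The slot turned about 0.77 rad (yaw 171° to 127°). Torque was about 0.15 Nm while turning freely. It rose from about 0.75 rad of tool turn, and I stopped with 0.28 Nm at the wrist joint and 0.30 Nm at the wrist sensor, inside the firm range.
- **Bolt force:** I could not measure it directly. From the torque I estimate 23 to 26 N.
- **Seating:** The blade went to about 6 mm into the slot with no contact force. The sideways force stayed at about 3 N or less.
- **Screwdriver:** It went into the stand without contact, and the last wrist and scene pictures show it upright. I did not measure its tilt or position again after letting go.
- **Cup, glass and jar:** The cup and glass showed apparent shifts of 1.5 to 3 mm, about the camera's accuracy. The network missed the teal jar in the final check, but in the picture it was at the same pixels as at the start.
- **Disagreement:** The tool ended 17° ahead of the slot, more than the roughly 7° of play in the slot. I put the rest down to twist in the grip, because the torque fell to about zero over 9° when I backed off. The slot kept its angle in the last pictures.
- **Look-alikes:** The two small screwdrivers fell over within the first 3 s, before the arm came near them. One came to rest leaning on the stand. I did not touch either.

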